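# Square a brass valve block, lay it on the draining rest and spray it clean

## Robot

A 6-joint arm with a two-finger parallel gripper is mounted at the origin on the work surface. World frame = base frame: x ahead of the robot, y to its left, z up, the work surface at z = 0. Lengths are in m, angles in rad, forces in N, time in s.
With the tool pointing down it reaches from about 0.3 to 0.75 m from the base axis. Payload 8.5 kg.
Tool frame: the origin (TCP) lies midway between the tips of the shut fingers; the grasp point (between the pads) lies 19 mm behind it; z points along the fingers, y is the line along which they close (so a half turn about z gives the same grasp; the last joint's range is limited). The gripper opens to 85 mm and grips with 20 to 120 N. Pads are 22 mm wide; open, the fingers measure 114 mm over their backs; the gripper's body (76 mm by 85 mm) begins 54 mm behind the grasp point. The pads swing forward as they close: fully open they stand 13 mm farther back than shut.
Start: joints at [-1.388, 0.381, 1.297, -0, 1.464, -0.215], TCP at [0.213, -0.507, 0.208] pointing down, gripper open.
Joint ranges: [-3.11, 3.11], [-0.89, 2.33], [0.22, 2.48], [-1.42, 4.56], [0.17, 2.85], [-2.88, 2.88]. Speed limits (rad/s): [2.39, 2.39, 3.14, 3.14, 3.14, 3.14].

## Interface

Orientations are given as a unit quaternion [w, x, y, z].
In Python, from plant import * gives the robot as it stands. The module is installed in compiled form; this text tells all that it offers.
- The arm moves only by the tool servo_tool, never from a script. Its arguments are lists of equal length, an entry for each row: "jaw": the opening in per cent of the stroke, from 0 (shut) to 100 (fully open); "travel": the shift along the tool's x, y, z in mm, a list of three; "turn": the turn about the tool's z in degrees. A call has exactly 8 rows; each row shifts and turns the commanded pose from where the row before left it, along the tool's axes as they then stand; what a row does not reach is not made up. A row lasts 1/8 s, in which the tool goes at most 62.5 mm and 10.7 degrees, less where a joint would pass 70% of its speed; a pose out of reach is approached as far as the arm can. A call is refused whole if a number of a shift passes 62.5 or a number of a turn 10.7, either way. A call with a gripper value outside its range is refused whole. The fingers move at their own pace and stop on an object; "grip_force" is the grip in N (left out, the last holds). Time passes only in rows, so rows that do not move let the fingers close, or fill a call up. It gives the time, the measured TCP pose, the force, the opening and the grip force at its end, in the units of the state.
- get_obs(): the state, without advancing time (a new reading comes with each control period).
- capture(name): name is "side" or "top"; returns the picture (420x560x3 uint8, blue, green, red); there is no depth.
- camera_info(name): a dict with "intrinsics" (3x3 intrinsics, pixels), "R" (3x3) and "t" (3): a world point X has camera coordinates R X + t. Camera axes: x right, y down, z forward; pixel columns grow to the right and rows downward; lengths in m; the calibration is good to about 2 mm. A picture is of the moment at which its call begins. camera_info takes no time and is no camera call.
- job_done(): hands the job in; it is judged then, once.
The state is a dict: "t": time; "qpos": joint angles; "joint_velocities": joint speeds; "effort": joint torques, N m; "tcp_pos": TCP position; "eef_rot": TCP orientation; "contact_force": force on the tool from outside, world axes, zero at the start; "wrist_torque": the same for the moment, N m; "opening": finger opening in m; "gripper_force": force on a finger pad.
Only numpy, scipy, OpenCV 4.12 (cv2) and the standard library are available. Lean on these libraries where they do the work, as an engineer would, in place of code of your own. Each camera call takes 0.05 s, during which the arm holds its last target. There are 200 camera calls.

## Task

Push the brass valve block that lies on the fixture up square into the corner of the two fences, touching both, so that it can be gripped true, then pick it up and lay it down, without dropping it, flat on the sloping rest: in the middle of the rest's width, square to it, an end against the lip. Once the block lies there, and not before, press the spray canister's red nozzle cap right down for a moment and let it spring back. Do not shift the spanner, the acrylic pipe stub, the bib cock or the spare brass block.

Things in the scene. Friction and masses are not known exactly. Their poses are not given: they have to be found in the camera images.
- block_centre (a point): Centre (half-way up) of the loose brass valve block to be handled: a plain block 60 mm long (x), 38 wide (y), 32 high (z), 0.38 to 0.52 kg, with a dark round port in the top and in each end. It starts flat on the fixture, clear of the fences, its length up to 0.45 rad askew from the fixture's x. Either end may go against the lip.
- fixture: The grey cast aluminium fixture block, 164 x 134 mm, bolted down. Origin at the centre of its underside, x and y along its fences. Its flat top is 35 mm higher. Fences (pale strips 12 mm thick, 10 mm high) stand along its +y and its +x edge; the other two edges are open. The jaws can grip the upper 20 mm of the block's sides over the fence.
- fence_corner (a point): Inner corner of the two fences, at the level of the fixture's flat top (38 mm above z = 0); axes as the fixture's. The fences' inner faces are the planes y = 0 (for x = -145 to -9 mm) and x = 0 (y = -112 to -8 mm); the flat top reaches to x = -147 and y = -117 mm. The squared block has its centre at x -30, y -19, z +16 mm in this frame, its length along x.
- rest: Fixed sloping rest: an aluminium plate 72 mm wide rising at 30 degrees away from the robot, with a 10 mm high lip along its low edge. Origin: on the sloping face, mid-width, at the lip's inner face, 48 mm above z = 0. x points up the slope (face ends at 95 mm), y across, z out of the face. Block correctly laid: centre at x 30, y 0, z 16 mm here, length along x. Nothing is above it.
- cap_top (a point): Centre of the top of the red nozzle cap, 26 mm across, on a blue spray canister 47 mm thick clamped upright 150 mm to the rest's +y side; with the cap up this point is 141 mm above z = 0. The spout points at the rest. The cap goes straight down.
- nozzle_cap (a joint): How far the nozzle cap is pressed: 0 up, 0.005 m right down. A spring returns it; it takes about 1.5 N to start and 5 N to hold right down.
- spanner: Bystander: loose open-ended steel spanner about 170 mm long, lying flat; origin on its underside. Leave alone.
- pipe_stub: Bystander: loose transparent acrylic pipe stub standing upright, 40 mm across, 62 mm high; origin at the centre of its underside. Leave alone.
- bib_cock: Bystander: loose brass bib cock lying on its side, about 90 x 90 mm, 32 mm high; origin on its underside. Leave alone.
- spare_block: Bystander: loose smaller brass block with a hexagon plug, 50 x 34 x 30 mm, lying near the back of the bench away from the fixture; origin at the centre of its underside. Leave alone.
Mind the look-alikes: they are no part of the job. What is shaped like the part that bears block_centre but purple or turquoise is not meant.

How it is judged:
By the outcome, as a careful person would: the job done as asked, in the order asked, and still so for the second after the job is handed in, with the robot touching nothing.
It also fails if it takes over 70 s, if anything falls off the work surface, if the arm or the gripper's body presses on something with over 40 N, if the wrist force passes 120 N, or if a joint passes its speed limit or range.

## Working session

There is one attempt and no reset: what is moved stays moved. The work goes in short steps, Python scripts to look and compute and a tool call to move; the robot and the scene stay as the last step left them, time stands still between calls to the robot, and variables do not carry over. Pictures are saved under pics/ and viewed, at most 10 in all, crops included, and the job is handed in when it is done.

Besides the shell and the picture viewer there is one more tool, called after "Request:" as a command line: name --pt "numbers of a row" for each row, then --argument value for the rest. servo_tool: Moves the arm, as the interface text tells. Its arguments: {"type":"object","properties":{"jaw":{"type":"array"},"travel":{"type":"array"},"turn":{"type":"array"},"grip_force":{"type":"number"}},"required":["jaw","travel","turn"]}

```bash
mkdir -p pics; python3 - <<'E'
from plant import *
import cv2
for n in("side","top"):
    cv2.imwrite(f"pics/{n}0.png",capture(n)); c=camera_info(n); print(n,c["intrinsics"],c["R"],c["t"])
o=get_obs();print(o)
E
```

```text
side [[416.22550111   0.         286.63827711]
 [  0.         416.22550111 212.7456095 ]
 [  0.           0.           1.        ]] [[-0.6834091  -0.72987834 -0.01515287]
 [-0.36808578  0.36242722 -0.85624726]
 [ 0.63044814 -0.57958961 -0.5163439 ]] [0.39016531 0.30304286 0.66296057]
top [[484.58034089   0.         277.63881827]
 [  0.         484.58034089 206.48543376]
 [  0.           0.           1.        ]] [[ 0.01578842 -0.99986782  0.00388249]
 [-0.98443966 -0.01622422 -0.17497236]
 [ 0.17501222 -0.00105954 -0.98456569]] [-0.0281365   0.59940512  1.15862818]
{'t': 0.1, 'qpos': array([-1.38828500e+00,  3.81144815e-01,  1.29815665e+00, -6.62509270e-06,
        1.46359218e+00, -2.15317519e-01]), 'joint_velocities': array([-0.00034649, -0.00341783, -0.00105444, -0.00065972,  0.00062498,
       -0.0012963 ]), 'effort': array([ 4.19778546e-03, -4.49222839e+01, -2.31656313e+01, -1.15462012e-04,
        3.63921979e-03,  7.66341572e-06]), 'tcp_pos': array([ 0.21301387, -0.50676524,  0.20787439]), 'eef_rot': array([-6.50464312e-04,  9.80281393e-01,  1.97605586e-01,  7.37684313e-06]), 'contact_force': array([-0.25404047, -0.41567523, -0.09112428]), 'wrist_torque': array([ 0.00933751,  0.0484465 , -0.01843358]), 'gripper_force': 0.0, 'opening': 0.08530427339951324}
```

View pics/top0.png

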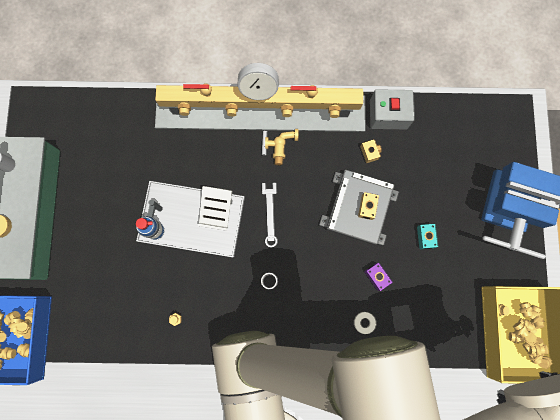

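View pics/side0.png

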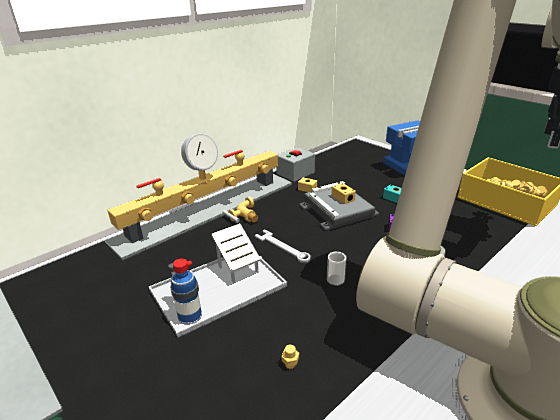

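Top view: the brass blocks are the one on the grey fixture (369,205) and the smaller hex-plug one at the back (371,150). Turquoise (428,236) and purple (379,277) are decoys. The one meant is (369,205): brass, on the fixture, with a round port. The fences look to be on the upper and left sides. In the side view the block is at (344,193), the rest at (235,247) and the red cap at (181,266). I'll confirm with an enlarged crop.

```bash
cat > h.py <<'E'
import numpy as np, cv2
from plant import *
def proj(n,X):
    c=camera_info(n); p=(c["R"]@np.atleast_2d(X).T).T+c["t"]; p=p@c["intrinsics"].T; return p[:,:2]/p[:,2:]
def ray(n,uv,z):
    c=camera_info(n); d=c["R"].T@np.linalg.inv(c["intrinsics"])@np.array([uv[0],uv[1],1.]); o=-c["R"].T@c["t"]
    return o+d*(z-o[2])/d[2]
def tri(a,b):
    A=[];B=[]
    for n,uv in(("top",a),("side",b)):
        c=camera_info(n); d=c["R"].T@np.linalg.inv(c["intrinsics"])@np.array([uv[0],uv[1],1.]); d/=np.linalg.norm(d)
        P=np.eye(3)-np.outer(d,d); A.append(P);B.append(P@(-c["R"].T@c["t"]))
    return np.linalg.lstsq(np.vstack(A),np.hstack(B),rcond=None)[0]
def brass(im):
    h=cv2.cvtColor(im,cv2.COLOR_BGR2HSV); return cv2.inRange(h,(12,70,60),(35,255,255))
E
python3 - <<'E'
from h import *
im=cv2.imread("pics/top0.png")
def crop(u,v,w,h,s): return cv2.resize(im[v:v+h,u:u+w],None,fx=s,fy=s,interpolation=cv2.INTER_CUBIC)
a=crop(316,164,84,84,7); 
cv2.imwrite("pics/fix.png",a); 
m=brass(im); hs=cv2.cvtColor(im,cv2.COLOR_BGR2HSV)
s=np.zeros_like(m); s[180:232,345:392]=m[180:232,345:392]
c=max(cv2.findContours(s,0,2)[0],key=cv2.contourArea); print("block rect",cv2.minAreaRect(c))
sd=cv2.imread("pics/side0.png")
for n,i,(u,v,w,h) in(("top",im,(125,205,40,40)),("side",sd,(165,250,35,35))):
    q=cv2.cvtColor(i,cv2.COLOR_BGR2HSV)[v:v+h,u:u+w]; r=cv2.inRange(q,(0,150,90),(8,255,255))|cv2.inRange(q,(172,150,90),(180,255,255))
    y,x=np.nonzero(r); print(n,"cap",x.mean()+u,y.mean()+v,x.min()+u,x.max()+u,y.min()+v,y.max()+v)
b=crop(130,175,120,90,6);cv2.imwrite("pics/rest.png",b)
E
```

```text
block rect ((367.9962158203125, 205.68679809570312), (16.954545974731445, 25.800395965576172), 10.619654655456543)
top cap 142.26446280991735 223.0909090909091 136 151 218 228
side cap 181.07246376811594 264.94202898550725 173 191 258 272
```

View pics/fix.png

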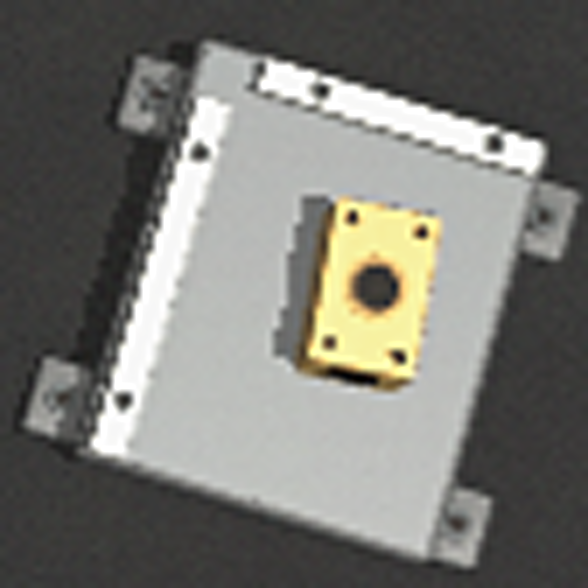

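View pics/rest.png

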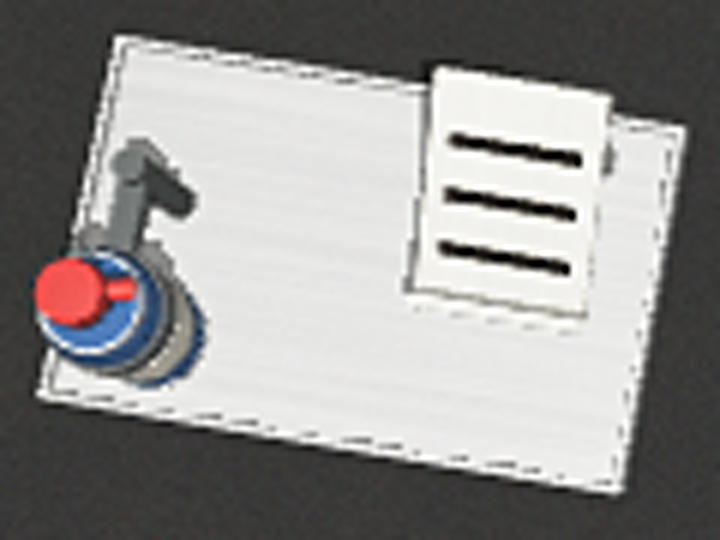

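The crops confirm it. The brass block with its top port sits at about (369.6,205.1), clear of both fences. The +y fence is the left strip and the +x fence the upper strip, so the corner is upper left. The rest face corners are at about (202.5,186), (232,191), (199.7,223) and (228,228), and the cap disc centre at about (141,223.5).

```bash
python3 - <<'E'
from h import *
im=cv2.imread("pics/top0.png"); g=cv2.cvtColor(im,cv2.COLOR_BGR2GRAY)
roi=np.zeros_like(g); roi[164:248,316:400]=g[164:248,316:400]; roi[brass(im)>0]=0
w=cv2.inRange(roi,225,255)
cs=sorted(cv2.findContours(w,0,2)[0],key=cv2.contourArea)[-2:]
for c in cs:
    r=cv2.minAreaRect(c); b=cv2.boxPoints(r); P=np.array([ray("top",p,.048)[:2] for p in b]); e=P-np.roll(P,1,0)
    L=np.hypot(*e.T); k=L.argmax(); print("strip",P.mean(0).round(4),(L*1e3).round(1),"dir",np.degrees(np.arctan2(e[k,1],e[k,0])).round(2),r[0])
f=lambda x,y,u,v,s:np.array([(x+.5)/s-.5+u,(y+.5)/s-.5+v])
F=lambda x,y:f(x,y,316,164,7); R=lambda x,y:f(x,y,130,175,6)
print("block port top",ray("top",F(375,287),.070))
for a,b in(((335,198),(310,360)),((441,215),(415,372)),((335,198),(441,215)),((310,360),(415,372))):
    d=ray("top",F(*b),.07)-ray("top",F(*a),.07); print("blk edge",np.linalg.norm(d)*1e3,np.degrees(np.arctan2(d[1],d[0])))
U=[ray("top",R(*p),.0955)[:2] for p in((435,68),(612,95))]; D=[ray("top",R(*p),.0567)[:2] for p in((418,290),(588,317))]
print("rest up",U,"low",D,"w",np.linalg.norm(U[0]-U[1]),np.linalg.norm(D[0]-D[1]))
for a,b in((U[0],U[1]),(D[0],D[1])): print("perp yaw",np.degrees(np.arctan2(*(b-a)[::-1]))+90)
m=(U[0]+U[1])/2-(D[0]+D[1])/2; print("mid",m,np.linalg.norm(m),np.degrees(np.arctan2(m[1],m[0])))
q=[ray("top",R(*p),.003)[:2] for p in((118,37),(687,125),(622,493),(42,400))]
for i in range(4): d=q[(i+1)%4]-q[i]; print("tray",np.linalg.norm(d),np.degrees(np.arctan2(d[1],d[0])))
# dark slots
s=np.zeros_like(g); s[190:225,198:234]=255
for c in cv2.findContours(cv2.inRange(g,0,110)&s,0,2)[0]:
    if cv2.contourArea(c)>15: print("slot",cv2.minAreaRect(c))
print("cap",ray("top",R(68,291),.141),tri(R(68,291),(181,261.5)))
E
```

```text
strip [ 0.6694 -0.269 ] [81.  11.4 81.1 11.4] dir -107.0 (376.8665466308594, 181.42706298828125)
strip [ 0.6123 -0.1715] [ 11.3 135.   11.6 134.9] dir -16.86 (338.4775390625, 203.1453399658203)
block port top [ 0.60526004 -0.24416359  0.07      ]
blk edge 59.060301151077944 170.5783713713326
blk edge 57.33362839612967 169.6553264737516
blk edge 37.84883379246564 -98.390842369295
blk edge 36.9979963796565 -95.67905462709271
rest up [array([0.63989737, 0.16578532]), array([0.6299295 , 0.09384269])] low [array([0.55459686, 0.17493076]), array([0.54451591, 0.1044427 ])] w 0.07262988926325221 0.07120527810619337
perp yaw -7.888280134715345
perp yaw -8.139046910671397
mid [ 0.08535705 -0.00987273] 0.08592611004924518 -6.597734716377139
tray 0.2525625849071471 -98.00005959863691
tray 0.16199774317004756 171.7573977758627
tray 0.25202946805089527 81.85494404784085
tray 0.16135856197190462 -8.053974658899742
slot ((213.48648071289062, 217.58106994628906), (21.536266326904297, 1.972787857055664), 9.462322235107422)
slot ((214.4878387451172, 208.57704162597656), (21.522838592529297, 2.131488561630249), 8.972625732421875)
slot ((215.5, 199.49998474121094), (21.536266326904297, 2.1371867656707764), 9.462322235107422)
cap [0.54019066 0.29529768 0.141     ] [0.53884694 0.29330905 0.14295383]
```

Request:
servo_tool --jaw '[0,0,0,0,0,0,0,0]' --pt "0 0 0" --pt "0 0 0" --pt "0 0 0" --pt "0 0 0" --pt "37 -40 0" --pt "37 -40 0" --pt "37 -40 0" --pt "37 -40 0" --turn '[9.9,9.9,9.9,9.9,0,0,0,0]' --grip_force 30

```text
t: 1.1
tcp_pos: [0.4023, -0.3955, 0.2081]
eef_rot: [-0.0, 0.989, -0.146, -0.0]
contact_force: [0.5, -0.6, 0.4]
opening: -0.0002
gripper_force: 0.0
```

```bash
cat >> h.py <<'E'
C=np.array([.6843,-.1996]); yaw=np.radians(-16.87)
def rot(a): return np.array([[np.cos(a),-np.sin(a)],[np.sin(a),np.cos(a)]])
def fx(p,c=C,a=yaw): return (rot(a).T@(np.asarray(p)[:2]-c))*1e3
def wd(p,c=C,a=yaw): return rot(a)@np.asarray(p)*1e-3+c
def st():
    o=get_obs(); q=o["eef_rot"]; y=np.degrees(2*np.arctan2(q[2],q[1]))
    print("t",o["t"],"tcp",o["tcp_pos"].round(4),"yaw",round((y+180)%360-180,2),"fix",fx(o["tcp_pos"]).round(1),"F",o["contact_force"].round(1),"open",round(o["opening"]*1e3,1),"gf",o["gripper_force"],"q6",o["qpos"][5].round(2))
    return o
E
python3 - <<'E'
from h import *
st()
a=np.radians(-8.05); c=np.array([.554,.1405])
for uv,x in(((213.486,217.581),23),((214.488,208.577),47),((215.5,199.5),71)):
    for it in range(5): p=ray("top",uv,.048+x*5e-4); x=fx(p,c,a)[0]/np.cos(np.pi/6)
    print("slot rest x,y",x,fx(p,c,a)[1])
E
```

```text
t 1.1 tcp [ 0.4023 -0.3955  0.2081] yaw -16.82 fix [-213.  -269.3] F [ 0.5 -0.6  0.4] open -0.2 gf 0.0 q6 0.88
slot rest x,y 16.708350677228093 1.8196729036138217
slot rest x,y 40.82517890315753 1.5516579604813039
slot rest x,y 64.8053775804334 1.2805713053391719
```

Request:
servo_tool --jaw '[0,0,0,0,0,0,0,0]' --pt "37.5 -40 0" --pt "37.5 -40 0" --pt "37.5 -40 0" --pt "37.5 -39 0" --pt "0 0 50" --pt "0 0 50" --pt "0 0 45" --pt "0 0 13" --turn '[0,0,0,0,0,0,0,0]'

```text
t: 2.1
tcp_pos: [0.5893, -0.2869, 0.0474]
eef_rot: [-0.001, 0.989, -0.146, -0.003]
contact_force: [-0.4, -0.3, 0.4]
opening: 0.0001
gripper_force: 0.0
```

```bash
python3 - <<'E'
from h import *
st(); im=capture("top"); im2=capture("side")
a=cv2.resize(im[160:250,316:400],None,fx=5,fy=5,interpolation=cv2.INTER_CUBIC);b=cv2.resize(im2[150:240,290:390],None,fx=3.7,fy=5,interpolation=cv2.INTER_CUBIC)
cv2.imwrite("pics/a1.png",np.hstack([a,b[:450]]))
E
```

```text
t 2.1 tcp [ 0.5893 -0.2869  0.0474] yaw -16.81 fix [ -65.5 -111.1] F [-0.4 -0.3  0.4] open 0.1 gf 0.0 q6 1.23
```

View pics/a1.png

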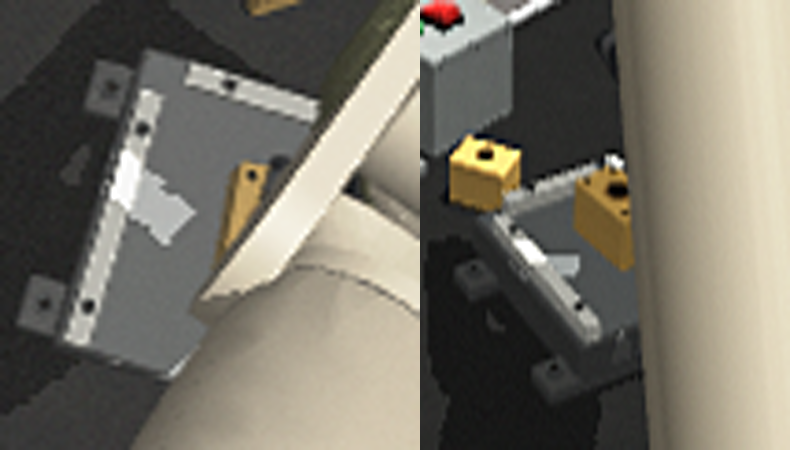

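The picture shows the block (crop left, about (240,210)) untouched, with the arm now hiding the contact. So I'll push by force and position, toward the +y fence first.

Request:
servo_tool --jaw '[0,0,0,0,0,0,0,0]' --pt "2 -7 0" --pt "1 -7 0" --pt "0 -7 0" --pt "0 -7 0" --pt "0 -7 0" --pt "0 -7 0" --pt "0 -6 0" --pt "0 0 0" --turn '[0,0,0,0,0,0,0,0]'

```text
t: 3.2
tcp_pos: [0.6074, -0.2423, 0.0504]
eef_rot: [-0.0, 0.989, -0.146, -0.0]
contact_force: [0.2, 0.3, -0.1]
opening: 0.0002
gripper_force: 0.0
```

```bash
python3 -c "
from h import *
st()"
```

```text
t 3.2 tcp [ 0.6074 -0.2423  0.0504] yaw -16.78 fix [-61.2 -63.2] F [ 0.2  0.3 -0.1] open 0.2 gf 0.0 q6 1.3
```

Request:
servo_tool --jaw '[0,0,0,0,0,0,0,0]' --pt "0 -2 1" --pt "0 -2 1" --pt "0 -2 0" --pt "0 -1 0" --pt "0 -1 0" --pt "0 -1 0" --pt "0 -1 0" --pt "0 -1 0" --turn '[0,0,0,0,0,0,0,0]'

```text
t: 4.2
tcp_pos: [0.6105, -0.2322, 0.0484]
eef_rot: [-0.0, 0.989, -0.146, 0.0]
contact_force: [0.0, -0.0, 0.5]
opening: -0.0003
gripper_force: 0.0
```

```bash
python3 -c "
from h import *
st()"
```

```text
t 4.2 tcp [ 0.6105 -0.2322  0.0484] yaw -16.81 fix [-61.1 -52.6] F [ 0.  -0.   0.5] open -0.3 gf 0.0 q6 1.32
```

Request:
servo_tool --jaw '[0,0,0,0,0,0,0,0]' --pt "0 -0.5 0" --pt "0 -0.5 0" --pt "0 -0.5 0" --pt "0 -0.5 0" --pt "0 -0.5 0" --pt "0 -0.5 0" --pt "0 -0.5 0" --pt "0 -0.5 0" --turn '[0,0,0,0,0,0,0,0]'

```text
t: 5.2
tcp_pos: [0.6117, -0.2284, 0.0484]
eef_rot: [-0.0, 0.989, -0.146, -0.0]
contact_force: [0.1, 0.3, 0.8]
opening: 0.0002
gripper_force: 0.0
```

```bash
python3 -c "
from h import *
st()"
```

```text
t 5.2 tcp [ 0.6117 -0.2284  0.0484] yaw -16.81 fix [-61.2 -48.6] F [0.1 0.3 0.8] open 0.2 gf 0.0 q6 1.33
```

```bash
python3 - <<'E'
from h import *
im=capture("top"); im2=capture("side")
a=cv2.resize(im[160:250,316:400],None,fx=5,fy=5,interpolation=cv2.INTER_CUBIC);b=cv2.resize(im2[150:240,300:370],None,fx=5,fy=5,interpolation=cv2.INTER_CUBIC)
cv2.imwrite("pics/a2.png",np.hstack([a,b]))
E
```

```text
(no output)
```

View pics/a2.png

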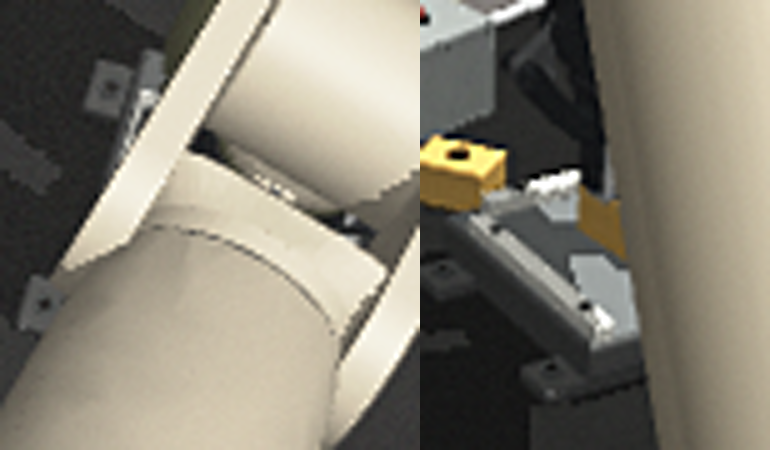

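In the side crop the block's left edge is at about pixel (332,195), and the arm hides the rest. I'll compare that with the predicted corner positions.

```bash
python3 - <<'E'
from h import *
for cx,cy,a in((-62.6,-65.6,7.8),(-62.6,-50,0),(-62.6,-35,0),(-62.6,-19,0)):
    for n in("side",):
        P=[np.append(wd(rot(np.radians(a))@np.array([sx*30,sy*19])+[cx,cy]),z) for sx,sy,z in((1,1,.07),(-1,1,.07),(1,1,.038),(-1,1,.038))]
        print(cx,cy,proj(n,P).round(1).tolist())
    print(proj("side",np.append(wd([-61.2,-48.6]),.048)))
E
```

```text
-62.6 -65.6 [[330.0, 185.8], [344.1, 194.2], [329.6, 195.9], [343.5, 204.5]]
[[336.36065075 196.20319628]]
-62.6 -50 [[325.9, 186.3], [337.4, 195.5], [325.5, 196.4], [336.8, 205.8]]
[[336.36065075 196.20319628]]
-62.6 -35 [[321.2, 187.5], [332.6, 196.7], [320.9, 197.6], [332.1, 207.1]]
[[336.36065075 196.20319628]]
-62.6 -19 [[316.2, 188.8], [327.4, 198.1], [315.9, 198.9], [327.0, 208.5]]
[[336.36065075 196.20319628]]
```

```bash
python3 - <<'E'
from h import *
im=capture("side"); a=cv2.imread("pics/side0.png")
def cr(i): return cv2.resize(i[165:225,295:375],None,fx=5,fy=5,interpolation=cv2.INTER_CUBIC)
g=np.clip(cr(im).astype(int)*2,0,255).astype(np.uint8)
cv2.imwrite("pics/a3.png",np.hstack([cr(a),g]))
E
```

```text
(no output)
```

View pics/a3.png

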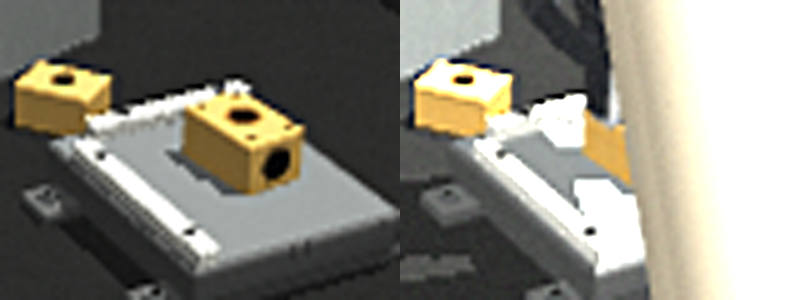

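The block has not moved: its left edge is at u≈331.6 in both pictures. I'll check the port's position by triangulating it from the two views.

```bash
python3 - <<'E'
from h import *
P=tri((369.1,204.7),(343.2,187.8)); print("port",P,fx(P),proj("top",P),proj("side",P))
o=st(); print(proj("top",o["tcp_pos"]),proj("side",o["tcp_pos"]))
for n in("top","side"): print(n,proj(n,np.append(wd([0,0]),.038)),proj(n,np.append(wd([-145,0]),.048)),proj(n,np.append(wd([0,-112]),.048)))
im=cv2.imread("pics/a2.png")
E
```

```text
port [ 0.60376477 -0.24448306  0.07138746] [-64.04433788 -66.32296758] [[369.38976303 205.06969587]] [[342.78103454 187.76466512]]
t 5.35 tcp [ 0.6117 -0.2283  0.0484] yaw -16.8 fix [-61.2 -48.6] F [ 0.7 -0.2  0.2] open -0.2 gf 0.0 q6 1.33
[[361.17845378 203.48910984]] [[336.35087229 196.05786365]]
top [[348.84643067 176.16662387]] [[333.10729031 229.172925  ]] [[391.92047745 188.43016877]]
side [[310.27964273 193.96432705]] [[337.66061597 214.31512823]] [[343.5999561  182.49832525]]
```

Request:
servo_tool --jaw '[0,0,0,0,0,0,0,0]' --pt "0 2 -5" --pt "0 0 -50" --pt "0 0 -50" --pt "-20 55 0" --pt "-20 55 0" --pt "-20 55 0" --pt "-20 55 0" --pt "0 0 0" --turn '[0,0,0,0,0,0,0,0]'

```text
t: 6.35
tcp_pos: [0.4684, -0.421, 0.1536]
eef_rot: [0.0, 0.989, -0.149, 0.0]
contact_force: [-0.3, -0.1, 0.2]
opening: 0.0001
gripper_force: 0.0
```

```bash
python3 - <<'E'
from h import *
st()
im=capture("top"); im2=capture("side")
cv2.imwrite("pics/t4.png",im);cv2.imwrite("pics/s4.png",im2)
a=cv2.resize(im[160:250,316:400],None,fx=5,fy=5,interpolation=cv2.INTER_CUBIC);b=cv2.resize(im2[150:240,300:370],None,fx=5,fy=5,interpolation=cv2.INTER_CUBIC)
cv2.imwrite("pics/a4.png",np.clip(np.hstack([a,b]).astype(int)*3//2,0,255).astype(np.uint8))
E
```

```text
t 6.35 tcp [ 0.4684 -0.421   0.1536] yaw -17.11 fix [-142.4 -274.6] F [-0.3 -0.1  0.2] open 0.1 gf 0.0 q6 0.95
```

View pics/a4.png

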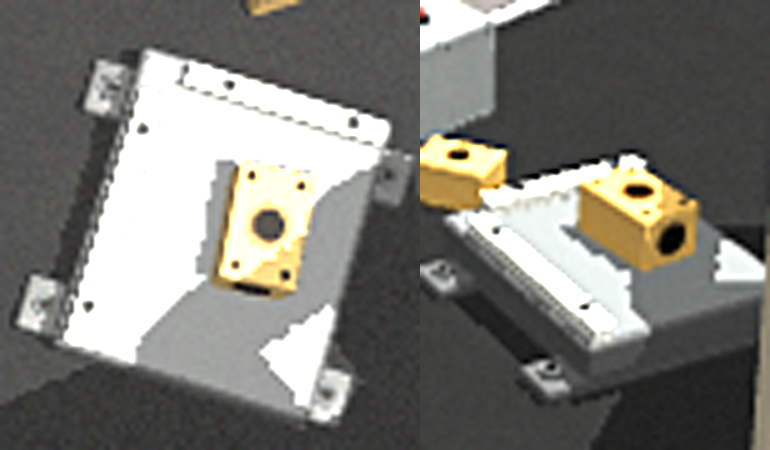

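The block has not moved at all; its port is still at top (369.8,205). The reported TCP went "through" it without force, so I'll check the real fingertip against the reported TCP.

```bash
python3 - <<'E'
from h import *
o=get_obs(); T=o["tcp_pos"]; out=[]
for n,f in(("top","t4"),("side","s4")):
    im=cv2.imread(f"pics/{f}.png"); p=proj(n,[T,T+[0,0,.073]]); print(n,p)
    x=int(np.clip(p[0,0]-50,0,460));y=int(np.clip(p[0,1]-80,0,270)); print(x,y)
    c=np.clip(im[y:y+150,x:x+100].astype(int)*2,0,255).astype(np.uint8)
    c=cv2.resize(c,None,fx=4,fy=4,interpolation=cv2.INTER_CUBIC)
    for q in p: cv2.circle(c,tuple(int(v) for v in ((q-[x,y]+.5)*4)),5,(0,0,255),1)
    out.append(c)
cv2.imwrite("pics/a5.png",np.hstack(out))
E
```

```text
top [[454.47013759 258.02831662]
 [467.086252   255.58795737]]
404 178
side [[424.28611184 155.92191848]
 [428.64401643 129.96741005]]
374 75
```

View pics/a5.png

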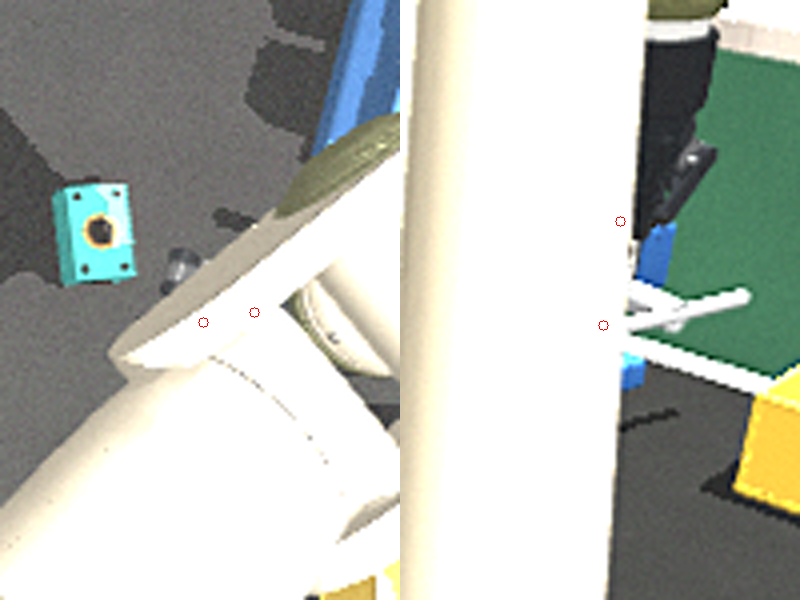

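The pictures suggest the finger passed just above the block: the visible finger ends at v≈187, which matches z≈0.07 at that spot. I'll find the true tip height by touch on an empty part of the fixture top.

Request:
servo_tool --jaw '[0,0,0,0,0,0,0,0]' --pt "20 -42 0" --pt "20 -42 0" --pt "20 -42 0" --pt "20 -42 0" --pt "0 0 48" --pt "0 0 50" --pt "0 0 8" --pt "0 0 0" --turn '[0,0,0,0,0,0,0,0]'

```text
t: 7.45
tcp_pos: [0.5969, -0.2798, 0.0487]
eef_rot: [0.0, 0.989, -0.146, 0.001]
contact_force: [0.3, -0.3, 0.8]
opening: -0.0001
gripper_force: 0.0
```

Request:
servo_tool --jaw '[0,0,0,0,0,0,0,0]' --pt "0 0 2" --pt "0 0 2" --pt "0 0 2" --pt "0 0 1" --pt "0 0 1" --pt "0 0 1" --pt "0 0 0.5" --pt "0 0 0.5" --turn '[0,0,0,0,0,0,0,0]'

```text
t: 8.45
tcp_pos: [0.5961, -0.2801, 0.0374]
eef_rot: [0.0, 0.989, -0.146, 0.0]
contact_force: [-1.3, -0.3, 0.0]
opening: 0.0001
gripper_force: 0.0
```

Request:
servo_tool --jaw '[0,0,0,0,0,0,0,0]' --pt "0 0 1" --pt "0 0 1" --pt "0 0 1" --pt "0 0 1" --pt "0 0 1" --pt "0 0 1" --pt "0 0 0.5" --pt "0 0 0.5" --turn '[0,0,0,0,0,0,0,0]'

```text
t: 9.45
tcp_pos: [0.5961, -0.2801, 0.0304]
eef_rot: [-0.0, 0.989, -0.146, 0.0]
contact_force: [-0.4, 0.5, 0.5]
opening: 0.0001
gripper_force: 0.0
```

Request:
servo_tool --jaw '[0,0,0,0,0,0,0,0]' --pt "0 0 2" --pt "0 0 2" --pt "0 0 1" --pt "0 0 1" --pt "0 0 1" --pt "0 0 1" --pt "0 0 1" --pt "0 0 1" --turn '[0,0,0,0,0,0,0,0]'

```text
t: 10.45
tcp_pos: [0.5961, -0.2801, 0.0204]
eef_rot: [0.0, 0.989, -0.146, 0.0]
contact_force: [0.2, -0.4, 1.2]
opening: -0.0
gripper_force: 0.0
```

```bash
python3 - <<'E'
from h import *
o=st(); print(o["effort"].round(2),o["wrist_torque"])
im=capture("side"); cv2.imwrite("pics/s6.png",im); t=capture("top"); cv2.imwrite("pics/t6.png",t)
# tip search: dark/any change against pre-robot side picture near predicted TCP
T=o["tcp_pos"]; print(proj("side",[T,T+[0,0,.025],T+[0,0,.05],T+[0,0,.08]]).round(1).tolist())
a=cv2.imread("pics/side0.png"); d=cv2.absdiff(a,im).max(2)
for v in range(165,215,4): print(v,"".join("#" if x>50 else "." for x in d[v,320:390]))
E
```

```text
t 10.45 tcp [ 0.5961 -0.2801  0.0204] yaw -16.81 fix [ -61.1 -102.6] F [ 0.2 -0.4  1.2] open -0.0 gf 0.0 q6 1.25
[ 0.000e+00 -5.897e+01 -1.967e+01  0.000e+00  2.000e-02 -0.000e+00] [-0.00989077  0.06378478  0.03172812]
[[352.0, 200.4], [352.6, 192.7], [353.2, 184.8], [353.9, 175.1]]
165 .......................##.############################################
169 .......................###############################################
173 ........................##.###########################################
177 ........................##.###########################################
181 ......................#.##############################################
185 ....#######################.##########################################
189 #.........##....########.#############################################
193 ############...........#########....##################################
197 ##########...............##.#####.#.###..#############################
201 .............####........###..#..#####.........#######################
205 ...####################################.............##################
209 .......################################........#######################
213 ............######################..#.################################
```

Request:
servo_tool --jaw '[0,0,0,0,0,0,0,0]' --pt "0 0 1" --pt "0 0 1" --pt "0 0 1" --pt "0 0 1" --pt "0 0 1" --pt "0 0 1" --pt "0 0 0" --pt "0 0 0" --turn '[0,0,0,0,0,0,0,0]'

```text
t: 11.55
tcp_pos: [0.5961, -0.2801, 0.0152]
eef_rot: [0.0, 0.989, -0.146, 0.0]
contact_force: [-1.7, 2.1, 6.0]
opening: -0.0002
gripper_force: 2.8
```

Contact came at reported z = 0.0152, so the real shut tips sit about 22.7 mm higher than the reported TCP. I'll raise to a tip height of about 10 mm above the fixture top and push +y.

Request:
servo_tool --jaw '[0,0,0,0,0,0,0,0]' --pt "0 0 -11" --pt "-2 -6 0" --pt "0 -6 0" --pt "0 -6 0" --pt "0 -6 0" --pt "0 -6 0" --pt "0 -6 0" --pt "0 -6 0" --turn '[0,0,0,0,0,0,0,0]'

```text
t: 12.55
tcp_pos: [0.6068, -0.2408, 0.0268]
eef_rot: [0.002, 0.989, -0.146, 0.001]
contact_force: [-3.0, -8.1, 5.9]
opening: 0.0001
gripper_force: 3.8
```

```bash
cat >> h.py <<'E'
def blk():
    im=capture("side"); m=brass(im); m[:, :300]=0; m[:,380:]=0; m[:178]=0; m[225:]=0
    m[:195,:318]=m[:195,:318]&0 if False else m[:195,:318]
    cs=[c for c in cv2.findContours(m,0,2)[0] if cv2.contourArea(c)>8]
    for c in cs: print("side brass bbox",cv2.boundingRect(c),cv2.contourArea(c))
    return im
E
python3 - <<'E'
from h import *
st(); blk()
E
```

```text
t 12.55 tcp [ 0.6068 -0.2408  0.0268] yaw -16.83 fix [-62.2 -61.9] F [-3.  -8.1  5.9] open 0.1 gf 3.7872348725795746 q6 1.31
side brass bbox (320, 187, 22, 21) 316.0
side brass bbox (300, 178, 18, 14) 183.0
```

Request:
servo_tool --jaw '[0,0,0,0,0,0,0,0]' --pt "0 -3 0" --pt "0 -3 0" --pt "0 -2 0" --pt "0 -2 0" --pt "0 -1 0" --pt "0 -0.5 0" --pt "0 -0.5 0" --pt "0 -0.5 0" --turn '[0,0,0,0,0,0,0,0]'

```text
t: 13.6
tcp_pos: [0.609, -0.2332, 0.0278]
eef_rot: [0.005, 0.989, -0.147, 0.001]
contact_force: [-12.8, -23.6, 12.2]
opening: 0.0001
gripper_force: 13.6
```

```bash
python3 - <<'E'
from h import *
st(); blk()
E
```

```text
t 13.6 tcp [ 0.609  -0.2332  0.0278] yaw -16.89 fix [-62.3 -54. ] F [-12.8 -23.6  12.2] open 0.1 gf 13.554415544494987 q6 1.33
side brass bbox (317, 187, 24, 21) 308.0
side brass bbox (300, 178, 18, 15) 184.0
```

Request:
servo_tool --jaw '[0,0,0,0,0,0,0,0]' --pt "0 10 0" --pt "0 10 0" --pt "-20 5 0" --pt "-20 0 0" --pt "-20 0 0" --pt "0 -20 0" --pt "0 -20 0" --pt "0 0 0" --turn '[0,0,0,0,0,0,0,0]'

```text
t: 14.65
tcp_pos: [0.5577, -0.1937, 0.0253]
eef_rot: [-0.0, 0.989, -0.145, 0.0]
contact_force: [0.4, -0.6, 0.7]
opening: -0.0002
gripper_force: 0.0
```

```bash
python3 - <<'E'
from h import *
st(); blk()
E
```

```text
t 14.65 tcp [ 0.5577 -0.1937  0.0253] yaw -16.65 fix [-122.8  -31.1] F [ 0.4 -0.6  0.7] open -0.2 gf 0.0 q6 1.33
side brass bbox (318, 187, 20, 21) 190.5
side brass bbox (300, 178, 18, 14) 179.0
```

Request:
servo_tool --jaw '[0,0,0,0,0,0,0,0]' --pt "4 -4 0" --pt "7 -3 0" --pt "6 0 0" --pt "6 0 0" --pt "6 0 0" --pt "6 0 0" --pt "5 0 0" --pt "3 0 0" --turn '[0.2,0,0,0,0,0,0,0]'

```text
t: 15.7
tcp_pos: [0.5994, -0.2015, 0.0254]
eef_rot: [-0.0, 0.989, -0.148, -0.001]
contact_force: [-4.8, 1.0, 3.8]
opening: 0.0004
gripper_force: 2.8
```

```bash
python3 - <<'E'
from h import *
st(); blk()
E
```

```text
t 15.7 tcp [ 0.5994 -0.2015  0.0254] yaw -17.02 fix [-80.7 -26.4] F [-4.8  1.   3.8] open 0.4 gf 2.789492681622505 q6 1.36
side brass bbox (300, 178, 32, 26) 334.0
```

Pushing properly; now the last ~10 mm to the +x fence.

Request:
servo_tool --jaw '[0,0,0,0,0,0,0,0]' --pt "3 0 0" --pt "3 0 0" --pt "2 0 0" --pt "2 0 0" --pt "1 0 0" --pt "1 0 0" --pt "0.5 0 0" --pt "0.5 0 0" --turn '[0,0,0,0,0,0,0,0]'

```text
t: 16.75
tcp_pos: [0.6078, -0.2039, 0.0254]
eef_rot: [-0.001, 0.989, -0.148, -0.006]
contact_force: [-25.2, 6.2, 14.8]
opening: 0.0001
gripper_force: 13.4
```

```bash
python3 - <<'E'
from h import *
st(); blk()
E
```

```text
t 16.75 tcp [ 0.6078 -0.2039  0.0254] yaw -16.99 fix [-71.9 -26.3] F [-25.2   6.2  14.8] open 0.1 gf 13.413885980844498 q6 1.36
side brass bbox (300, 178, 30, 24) 325.0
```

Request:
servo_tool --jaw '[0,0,0,0,0,0,0,0]' --pt "-12 0 0" --pt "-6 20 0" --pt "0 25 0" --pt "10 0 0" --pt "22 0 0" --pt "22 -5 0" --pt "0 -8 0" --pt "0 0 0" --turn '[0,0,0,0,0,0,0,0]'

```text
t: 17.8
tcp_pos: [0.6373, -0.2455, 0.0251]
eef_rot: [-0.0, 0.989, -0.147, -0.0]
contact_force: [0.4, -0.1, -0.1]
opening: 0.0
gripper_force: 0.0
```

```bash
python3 - <<'E'
from h import *
st()
E
```

```text
t 17.8 tcp [ 0.6373 -0.2455  0.0251] yaw -16.95 fix [-31.7 -57.6] F [ 0.4 -0.1 -0.1] open 0.0 gf 0.0 q6 1.33
```

Request:
servo_tool --jaw '[0,0,0,0,0,0,0,0]' --pt "0 -2 0" --pt "0 -2 0" --pt "0 -1 0" --pt "0 -1 0" --pt "0 -1 0" --pt "0 -1 0" --pt "0 -1 0" --pt "0 0 0" --turn '[0,0,0,0,0,0,0,0]'

```text
t: 18.8
tcp_pos: [0.6385, -0.2422, 0.0267]
eef_rot: [0.003, 0.989, -0.149, -0.0]
contact_force: [-11.0, -15.6, 5.4]
opening: -0.0
gripper_force: 9.3
```

```bash
python3 - <<'E'
from h import *
st()
E
```

```text
t 18.8 tcp [ 0.6385 -0.2422  0.0267] yaw -17.11 fix [-31.5 -54.1] F [-11.  -15.6   5.4] open -0.0 gf 9.259496117010713 q6 1.34
```

The second +y push stopped at the same position (-54.1), so the block is against both fences. Next I'll back off, rise, open and go over the block.

Request:
servo_tool --jaw '[0,0,30,100,100,100,100,100]' --pt "0 8 0" --pt "0 4 -10" --pt "0 0 -40" --pt "0 0 -15" --pt "0 -22 0" --pt "-4 -22 0" --pt "0 0 0" --pt "0 0 0" --turn '[0,0,0,0,0,0,0,0]' --grip_force 40

```text
t: 19.8
tcp_pos: [0.6455, -0.2056, 0.0898]
eef_rot: [-0.0, 0.989, -0.148, -0.0]
contact_force: [0.3, 0.0, 0.6]
opening: 0.0854
gripper_force: 0.0
```

```bash
python3 - <<'E'
from h import *
st();blk()
im=capture("top"); cv2.imwrite("pics/t7.png",im); m=brass(im); m[:160]=0;m[250:]=0;m[:,:330]=0;m[:,400:]=0
for c in cv2.findContours(m,0,2)[0]:
    if cv2.contourArea(c)>10: print(cv2.minAreaRect(c))
E
```

```text
t 19.8 tcp [ 0.6455 -0.2056  0.0898] yaw -16.97 fix [-35.4 -17. ] F [0.3 0.  0.6] open 85.4 gf 0.0 q6 1.38
side brass bbox (300, 178, 34, 24) 464.5
```

Request:
servo_tool --jaw '[100,100,100,100,30,30,30,30]' --pt "0 2.5 20" --pt "0 0 25" --pt "0 0 13" --pt "0 0 5" --pt "0 0 0" --pt "0 0 0" --pt "0 0 0" --pt "0 0 0" --turn '[0,0,0,0,0,0,0,0]' --grip_force 40

```text
t: 20.9
tcp_pos: [0.6447, -0.2107, 0.0289]
eef_rot: [0.002, 0.989, -0.148, 0.001]
contact_force: [-5.0, -7.5, 5.6]
opening: 0.0373
gripper_force: 43.2
```

```bash
python3 - <<'E'
from h import *
st()
E
```

```text
t 20.9 tcp [ 0.6447 -0.2107  0.0289] yaw -17.05 fix [-34.7 -22.1] F [-5.  -7.5  5.6] open 37.3 gf 43.19039225578308 q6 1.38
```

Gripped at a 37.3 mm opening. In tool terms the block centre is at TCP x +4.5 mm, reported z +25.1 mm. Now I'll lift it and turn to the rest's yaw.

Request:
servo_tool --jaw '[30,30,30,30,30,30,30,30]' --pt "0 2.5 -4" --pt "0 0 -16" --pt "0 0 -40" --pt "0 0 -40" --pt "0 0 0" --pt "-10 -30 0" --pt "-13 -42 0" --pt "-13 -42 0" --turn '[0,0,0,0,-9,0,0,0]' --grip_force 60

```text
t: 21.9
tcp_pos: [0.6241, -0.0914, 0.1282]
eef_rot: [-0.0, 0.998, -0.07, 0.0]
contact_force: [0.2, 0.4, -4.1]
opening: 0.0369
gripper_force: 61.4
```

```bash
cat >> h.py <<'E'
RC=np.array([.5541,.1413]); ra=np.radians(-8.05)
def rs(): 
    o=st(); print("rest frame horiz",fx(o["tcp_pos"],RC,ra).round(1)); return o
E
python3 - <<'E'
from h import *
rs()
E
```

```text
t 21.9 tcp [ 0.6241 -0.0914  0.1282] yaw -8.01 fix [-89.   86.1] F [ 0.2  0.4 -4.1] open 36.9 gf 61.386094093322754 q6 1.38
rest frame horiz [ 101.9 -220.6]
```

Request:
servo_tool --jaw '[30,30,30,30,30,30,30,30]' --pt "-11 -40 0" --pt "-11 -42 0" --pt "-11 -42 0" --pt "-11 -40 0" --pt "-11 -36 0" --pt "-9 -20.5 0" --pt "0 0 0" --pt "0 0 10" --turn '[0,0,0,0,0,0,0,0]'

```text
t: 22.9
tcp_pos: [0.5924, 0.1335, 0.1179]
eef_rot: [0.0, 0.998, -0.07, 0.001]
contact_force: [0.9, -0.4, -3.9]
opening: 0.0365
gripper_force: 61.5
```

```bash
python3 - <<'E'
from h import *
o=rs(); im=capture("side"); t=capture("top"); cv2.imwrite("pics/s8.png",im); cv2.imwrite("pics/t8.png",t)
T=o["tcp_pos"]; R=rot(ra)
Bc=np.append(R@np.array([.0045,0])+T[:2],T[2]+.0251)
P=[Bc+np.append(R@np.array([sx*.03,sy*.019]),sz*.016) for sx in(-1,1) for sy in(-1,1) for sz in(-1,1)]
m=brass(im); m[:, :200]=0; m[:,270:]=0; m[:180]=0
m[:,:]=m
pr=proj("side",P); print("pred",pr.min(0),pr.max(0))
for c in cv2.findContours(m,0,2)[0]:
    if cv2.contourArea(c)>20: print(cv2.boundingRect(c),cv2.contourArea(c))
E
```

```text
t 22.9 tcp [0.5924 0.1335 0.1179] yaw -8.04 fix [-184.6  292.1] F [ 0.9 -0.4 -3.9] open 36.5 gf 61.513720750808716 q6 1.74
rest frame horiz [39.  -2.3]
pred [216.69034843 202.26896448] [247.18416142 232.48015187]
(218, 203, 40, 29) 540.5
(246, 196, 9, 12) 58.0
(210, 183, 5, 10) 28.0
```

Request:
servo_tool --jaw '[30,30,30,30,30,30,30,30]' --pt "-2 -2.3 16" --pt "-3 0 14" --pt "0 0 5" --pt "-2 0 3" --pt "-2 0 3" --pt "-2 0 3" --pt "-2 0 3" --pt "-2 0 3" --turn '[0,0,0,0,0,0,0,0]' --grip_force 22

```text
t: 24.0
tcp_pos: [0.5796, 0.1386, 0.0711]
eef_rot: [-0.0, 0.998, -0.07, 0.004]
contact_force: [-3.5, 0.1, 14.8]
opening: 0.0366
gripper_force: 64.7
```

```bash
python3 - <<'E'
from h import *
rs()
E
```

```text
t 24.0 tcp [0.5796 0.1386 0.0711] yaw -8.0 fix [-198.3  293.2] F [-3.5  0.1 14.8] open 36.6 gf 64.67759013175964 q6 1.75
rest frame horiz [25.6  0.9]
```

Request:
servo_tool --jaw '[40,40,40,40,40,40,40,40]' --pt "0 0 0" --pt "0 0 0" --pt "-1 0 1.5" --pt "-1 0 1.5" --pt "-1 0 1.5" --pt "-1 0 1.5" --pt "-1 0 1.5" --pt "0 0 0" --turn '[0,0,0,0,0,0,0,0]' --grip_force 20

```text
t: 25.0
tcp_pos: [0.5749, 0.1393, 0.0633]
eef_rot: [-0.0, 0.998, -0.07, 0.005]
contact_force: [-0.6, -0.9, 12.6]
opening: 0.0366
gripper_force: 66.0
```

```bash
python3 - <<'E'
from h import *
o=rs(); print(o["wrist_torque"]); im=capture("side"); cv2.imwrite("pics/s9.png",im)
m=brass(im); m[:, :205]=0; m[:,246:]=0; m[:205]=0; m[260:]=0
c=max(cv2.findContours(m,0,2)[0],key=cv2.contourArea); print(cv2.boundingRect(c),cv2.minAreaRect(c),cv2.approxPolyDP(c,1.5,True)[:,0].tolist())
E
```

```text
t 25.0 tcp [0.5749 0.1393 0.0633] yaw -8.0 fix [-203.   292.6] F [-0.6 -0.9 12.6] open 36.6 gf 66.04224801063538 q6 1.75
rest frame horiz [20.9  0.9]
[-0.34499918 -0.56866926  0.00261667]
(228, 224, 18, 34) ((236.5, 240.5), (33.0, 17.0), 90.0) [[237, 224], [231, 226], [232, 248], [228, 249], [236, 257], [245, 252], [241, 254], [238, 252], [241, 247], [245, 246], [245, 235]]
```

Request:
servo_tool --jaw '[40,40,40,40,40,40,40,40]' --pt "-1 0 1.5" --pt "-1 0 1.5" --pt "-1 0 1.5" --pt "-1 0 1.5" --pt "-1 0.5 1.5" --pt "-1 0 1.5" --pt "-1 0 1.5" --pt "-1 0 1.5" --turn '[0,0,0,0,0,0,0,0]' --grip_force 20

```text
t: 26.05
tcp_pos: [0.5674, 0.1402, 0.0514]
eef_rot: [-0.0, 0.998, -0.07, 0.005]
contact_force: [0.5, 1.5, 23.9]
opening: 0.0371
gripper_force: 68.7
```

```bash
python3 - <<'E'
from h import *
o=rs(); print(o["wrist_torque"]); im=capture("side"); cv2.imwrite("pics/s10.png",im)
m=brass(im); m[:, :205]=0; m[:,250:]=0; m[:205]=0; m[270:]=0
c=max(cv2.findContours(m,0,2)[0],key=cv2.contourArea); print(cv2.boundingRect(c),cv2.approxPolyDP(c,1.5,True)[:,0].tolist())
# predicted silhouette when laid
R3=np.array([[np.cos(ra),-np.sin(ra),0],[np.sin(ra),np.cos(ra),0],[0,0,1]])@np.array([[np.cos(np.pi/6),0,-.5],[0,1,0],[.5,0,np.cos(np.pi/6)]])
for x0 in(0,.003):
    P=[np.append(RC,.048)+R3@np.array([x+x0,y,z]) for x in(0,.06) for y in(-.019,.019) for z in(0,.032)]; print(proj("side",P).round(1).tolist())
E
```

```text
t 26.05 tcp [0.5674 0.1402 0.0514] yaw -7.99 fix [-210.5  291.3] F [ 0.5  1.5 23.9] open 37.1 gf 68.65947604179382 q6 1.75
rest frame horiz [13.3  0.8]
[-0.45486522 -0.76043814  0.12736773]
(231, 229, 19, 33) [[239, 229], [236, 229], [233, 235], [235, 254], [231, 256], [234, 261], [241, 259], [239, 257], [244, 253], [247, 254], [245, 257], [249, 255], [249, 244]]
[[251.7, 259.8], [254.8, 253.1], [236.5, 266.2], [239.2, 259.6], [239.0, 237.7], [241.7, 230.6], [223.9, 243.5], [226.2, 236.4]]
[[251.0, 258.6], [254.1, 252.0], [235.9, 265.0], [238.6, 258.4], [238.4, 236.6], [241.0, 229.5], [223.3, 242.4], [225.6, 235.3]]
```

Request:
servo_tool --jaw '[40,40,40,40,40,40,40,40]' --pt "-0.5 0.5 1" --pt "-0.5 0 1" --pt "-0.5 0 1" --pt "-0.5 0 1" --pt "-0.5 0 1" --pt "-0.5 0 1" --pt "-0.5 0 0" --pt "0 0 0" --turn '[0,0,0,0,0,0,0,0]'

```text
t: 27.1
tcp_pos: [0.5677, 0.1402, 0.0512]
eef_rot: [-0.001, 0.998, -0.069, 0.011]
contact_force: [-2.2, 0.2, 51.1]
opening: 0.0369
gripper_force: 71.9
```

```bash
python3 - <<'E'
from h import *
o=rs(); print(o["wrist_torque"]); im=capture("side"); cv2.imwrite("pics/s11.png",im)
m=brass(im); m[:, :205]=0; m[:,250:]=0; m[:205]=0; m[270:]=0
c=max(cv2.findContours(m,0,2)[0],key=cv2.contourArea); print(cv2.boundingRect(c),cv2.approxPolyDP(c,1.5,True)[:,0].tolist())
E
```

```text
t 27.1 tcp [0.5677 0.1402 0.0512] yaw -7.96 fix [-210.2  291.3] F [-2.2  0.2 51.1] open 36.9 gf 71.9455361366272 q6 1.75
rest frame horiz [13.7  0.8]
[-0.67828868  0.01930388  0.05373317]
(232, 228, 18, 34) [[239, 228], [236, 229], [233, 236], [235, 254], [232, 258], [234, 261], [241, 259], [239, 257], [244, 253], [247, 254], [245, 257], [249, 255], [249, 244]]
```

The force rose to 51 N while z stayed the same and the torque dropped to zero, so the block is flat, about 4 mm short of the lip. I'll ease the pressure and slide it down the slope to the lip.

Request:
servo_tool --jaw '[40,40,40,40,40,40,40,40]' --pt "0 0.5 -6" --pt "-0.8 0 0.4" --pt "-0.8 0 0.4" --pt "-0.8 0 0.4" --pt "-0.8 0 0.4" --pt "-0.8 0 0.4" --pt "-0.8 0 0.4" --pt "-0.8 0 0.4" --turn '[0,0,0,0,0,0,0,0]'

```text
t: 28.15
tcp_pos: [0.5573, 0.1402, 0.0463]
eef_rot: [-0.0, 0.998, -0.07, 0.003]
contact_force: [4.5, -2.3, 8.2]
opening: 0.0366
gripper_force: 66.7
```

```bash
cat >> h.py <<'E'
def lay(n):
    im=capture("side"); cv2.imwrite(f"pics/{n}.png",im)
    m=brass(im); m[:, :205]=0; m[:,250:]=0; m[:205]=0; m[275:]=0
    c=max(cv2.findContours(m,0,2)[0],key=cv2.contourArea); print(cv2.boundingRect(c),cv2.approxPolyDP(c,1.5,True)[:,0].tolist())
E
python3 - <<'E'
from h import *
o=rs(); print(o["wrist_torque"]); lay("s12")
E
```

```text
t 28.15 tcp [0.5573 0.1402 0.0463] yaw -8.01 fix [-220.2  288.3] F [ 4.5 -2.3  8.2] open 36.6 gf 66.70324444770813 q6 1.75
rest frame horiz [ 3.3 -0.7]
[-0.27604001 -1.01543713 -0.02300279]
(234, 232, 16, 33) [[241, 232], [236, 240], [238, 258], [234, 260], [236, 264], [249, 257], [249, 243]]
```

Request:
servo_tool --jaw '[40,40,40,40,40,40,40,40]' --pt "-0.7 -0.4 0.4" --pt "-0.7 0 0.4" --pt "-0.7 0 0.4" --pt "-0.7 0 0.4" --pt "0 0 0" --pt "0 0 0" --pt "0 0 0" --pt "0 0 0" --turn '[0,0,0,0,0,0,0,0]'

```text
t: 29.2
tcp_pos: [0.5574, 0.1401, 0.0462]
eef_rot: [0.0, 0.998, -0.07, 0.006]
contact_force: [10.7, -4.2, 13.6]
opening: 0.0369
gripper_force: 67.2
```

```bash
python3 - <<'E'
from h import *
o=rs(); print(o["wrist_torque"]); lay("s13")
E
```

```text
t 29.2 tcp [0.5574 0.1401 0.0462] yaw -8.05 fix [-220.   288.3] F [10.7 -4.2 13.6] open 36.9 gf 67.21782803535461 q6 1.75
rest frame horiz [ 3.4 -0.7]
[-0.80308298 -1.74726258 -0.09880046]
(234, 232, 16, 33) [[241, 232], [236, 240], [238, 258], [234, 260], [236, 264], [249, 257], [249, 243]]
```

Request:
servo_tool --jaw '[40,40,46,50,54,58,58,58]' --pt "0.8 0 0.8" --pt "0.8 0 0.4" --pt "0 0 0" --pt "0 0 0" --pt "0 0 0" --pt "0 0 0" --pt "0 0 0" --pt "0 0 0" --turn '[0,0,0,0,0,0,0,0]'

```text
t: 30.25
tcp_pos: [0.5539, 0.1409, 0.0423]
eef_rot: [-0.0, 0.998, -0.07, -0.0]
contact_force: [1.2, -0.2, 0.3]
opening: 0.0492
gripper_force: 0.0
```

```bash
python3 - <<'E'
from h import *
o=rs(); print(o["wrist_torque"]); lay("s14")
E
```

```text
t 30.25 tcp [0.5539 0.1409 0.0423] yaw -8.0 fix [-223.6  288. ] F [ 1.2 -0.2  0.3] open 49.2 gf 0.0 q6 1.75
rest frame horiz [-0.1 -0.4]
[ 0.03564031  0.01743811 -0.0263841 ]
(234, 232, 16, 33) [[241, 232], [239, 232], [234, 244], [236, 264], [249, 257], [249, 244]]
```

Request:
servo_tool --jaw '[58,58,58,40,10,0,0,0]' --pt "0 0 -20" --pt "0 0 -40" --pt "0 0 -50" --pt "0 0 -15" --pt "-9 -37 0" --pt "-9 -37 0" --pt "-9 -37 0" --pt "-8 -37 0" --turn '[0,0,0,0,0,0,0,0]'

```text
t: 31.3
tcp_pos: [0.5394, 0.2934, 0.1664]
eef_rot: [0.0, 0.998, -0.07, -0.001]
contact_force: [0.8, -0.5, 0.8]
opening: 0.0002
gripper_force: 0.0
```

```bash
python3 - <<'E'
from h import *
o=rs(); im=capture("side"); t=capture("top"); cv2.imwrite("pics/s15.png",im)
R3=np.array([[np.cos(ra),-np.sin(ra),0],[np.sin(ra),np.cos(ra),0],[0,0,1]])@np.array([[np.cos(np.pi/6),0,-.5],[0,1,0],[.5,0,np.cos(np.pi/6)]])
def cor(): return [np.append(RC,.048)+R3@np.array(q) for q in((0,.019,0),(0,.019,.032),(0,-.019,.032),(.06,.019,.032),(.06,-.019,.032),(.06,.019,0))]
out=[]
for n,i,(x,y) in(("side",im,(205,215)),("top",t,(180,170))):
    c=cv2.resize(i[y:y+75,x:x+65],None,fx=6,fy=6,interpolation=cv2.INTER_CUBIC)
    p=proj(n,cor()); print(n,p.round(1).tolist())
    for q in p: cv2.circle(c,tuple(int(v) for v in ((q-[x,y]+.5)*6)),3,(0,0,255),1)
    out.append(c)
cv2.imwrite("pics/a15.png",np.hstack(out))
E
```

```text
t 31.3 tcp [0.5394 0.2934 0.1664] yaw -8.01 fix [-281.8  429.7] F [ 0.8 -0.5  0.8] open 0.2 gf 0.0 q6 2.02
rest frame horiz [-35.9 148.5]
side [[236.5, 266.2], [239.2, 259.6], [254.8, 253.1], [226.2, 236.4], [241.7, 230.6], [223.9, 243.5]]
top [[205.8, 222.6], [203.0, 227.5], [218.3, 229.9], [205.1, 204.5], [220.7, 206.9], [207.9, 200.2]]
```

View pics/a15.png

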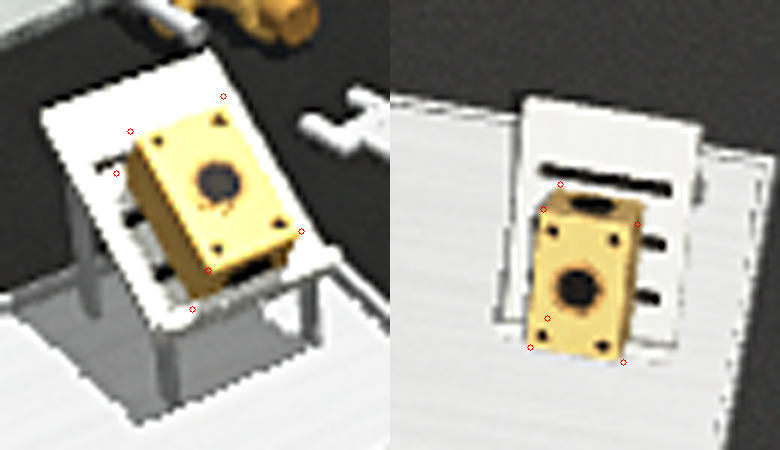

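The last picture shows the block flat on the rest. Its edges fall on the marks for a centred, square block to within 1–2 px, and its low end is at the lip. Equal lengths of slot show on both sides. Now the cap.

Request:
servo_tool --jaw '[0,0,0,0,0,0,0,0]' --pt "0 -1 20" --pt "0 0 18" --pt "0 0 4" --pt "0 0 2" --pt "0 0 2" --pt "0 0 2" --pt "0 0 2" --pt "0 0 1" --turn '[0,0,0,0,0,0,0,0]'

```text
t: 32.4
tcp_pos: [0.5402, 0.2933, 0.1166]
eef_rot: [-0.0, 0.998, -0.07, 0.0]
contact_force: [-0.7, -0.7, 2.0]
opening: 0.0003
gripper_force: 1.2
```

```bash
python3 -c "
from h import *
st()"
```

```text
t 32.4 tcp [0.5402 0.2933 0.1166] yaw -8.01 fix [-281.   429.9] F [-0.7 -0.7  2. ] open 0.3 gf 1.1787247471511364 q6 2.02
```

Contact as expected (2 N at 0.1166). Now press to the stop, hold and release.

Request:
servo_tool --jaw '[0,0,0,0,0,0,0,0]' --pt "0 0 1.5" --pt "0 0 1.5" --pt "0 0 1.5" --pt "0 0 1.5" --pt "0 0 1" --pt "0 0 1" --pt "0 0 0" --pt "0 0 0" --turn '[0,0,0,0,0,0,0,0]'

```text
t: 33.4
tcp_pos: [0.5405, 0.2934, 0.1127]
eef_rot: [-0.001, 0.998, -0.07, 0.002]
contact_force: [-11.6, -4.3, 30.1]
opening: -0.0002
gripper_force: 15.4
```

```bash
python3 -c "
from h import *
st()"
```

```text
t 33.4 tcp [0.5405 0.2934 0.1127] yaw -7.99 fix [-280.7  430.1] F [-11.6  -4.3  30.1] open -0.2 gf 15.420702095143497 q6 2.02
```

Request:
servo_tool --jaw '[0,0,0,0,0,0,0,0]' --pt "0 0 -6" --pt "0 0 -8" --pt "0 0 -30" --pt "0 0 -30" --pt "-30 0 0" --pt "-30 0 0" --pt "0 0 0" --pt "0 0 0" --turn '[0,0,0,0,0,0,0,0]'

```text
t: 34.4
tcp_pos: [0.4812, 0.3016, 0.1822]
eef_rot: [0.0, 0.998, -0.07, 0.0]
contact_force: [-0.2, 0.0, 0.7]
opening: 0.0001
gripper_force: 0.0
```

```bash
python3 - <<'E'
from h import *
st(); lay("s16"); a=cv2.imread("pics/s15.png"); b=cv2.imread("pics/s16.png"); z=cv2.imread("pics/side0.png")
print("block diff",cv2.absdiff(a[215:290,205:262],b[215:290,205:262]).mean())
def red(i):
    q=cv2.cvtColor(i,cv2.COLOR_BGR2HSV)[250:290,165:200]; r=cv2.inRange(q,(0,150,70),(8,255,255))|cv2.inRange(q,(172,150,70),(180,255,255)); y,x=np.nonzero(r); return x.mean()+165,y.mean()+250,y.min()+250,len(x)
print(red(z),red(b))
for nm,(u,v,w,h) in dict(spanner=(252,225,62,40),pipe=(324,248,26,38),cock=(224,192,38,32),spare=(296,174,24,20)).items(): print(nm,cv2.absdiff(z[v:v+h,u:u+w],b[v:v+h,u:u+w]).mean())
E
```

```text
t 34.4 tcp [0.4812 0.3016 0.1822] yaw -8.01 fix [-339.8  420.7] F [-0.2  0.   0.7] open 0.1 gf 0.0 q6 2.06
(226, 233, 24, 32) [[242, 233], [230, 237], [226, 241], [226, 246], [236, 264], [249, 257], [249, 244]]
block diff 1.5366861598440547
(np.float64(181.1153846153846), np.float64(264.9423076923077), np.int64(258), 208) (np.float64(181.1153846153846), np.float64(264.9423076923077), np.int64(258), 208)
spanner 2.244489247311828
pipe 7.660593792172739
cock 1.7294407894736843
spare 1.492361111111111
```

```bash
python3 -c "
from plant import *
print(job_done())"
```

```text
the job is handed in; nothing more can be done
None
```

The job is handed in, with no verdict returned: the block was squared into the fence corner and laid flat on the rest against the lip (centred to about 1 mm by my measurement), then the cap was pressed to its stop and sprang back, all in about 34 s of robot time.

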